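Close the curing drawer on the printed arch and start it

ROBOT

A 6-joint arm with a two-finger parallel gripper is mounted at the origin on the work surface. World frame = base frame: x ahead of the robot, y to its left, z up, the work surface at z = 0. Lengths are in m, angles in rad, forces in N, time in s.
With the tool pointing down it reaches from about 0.25 to 0.725 m from the base axis. Payload 4 kg.
Tool frame: the origin (TCP) lies on the centre line of the jaws, within the pads' length; the fingertips stand 22 mm ahead of it and the grasp point (between the pads) lies 3 mm ahead of it; z points along the fingers, y is the line along which they close (so a half turn about z gives the same grasp; the last joint's range is limited). The gripper opens to 85 mm and grips with 20 to 120 N. Pads are 22 mm wide; open, the fingers measure 114 mm over their backs; the gripper's body (76 mm by 85 mm) begins 54 mm behind the grasp point. The pads swing forward as they close: fully open they stand 13 mm farther back than shut.
Start: joints at [0, 0.241, 0.005, 1.335, 0, 1.571], TCP at [0.5, -0, 0.253] pointing down, gripper open.
Joint ranges: [-2.72, 2.72], [-1.05, 1.87], [-1.09, 1.28], [-1.99, 2.15], [-1.42, 1.44], [-3.14, 3.14]. Speed limits (rad/s): [2.79, 2.79, 3.14, 3.14, 3.14, 3.14].

INTERFACE

Orientations are given as a unit quaternion [x, y, z, w].
In Python, from workcell import bot gives the robot as it stands.
- The arm moves only by the shell command python3 -m inch 'ROWS'. ROWS is JSON, one flat list of numbers, 7 for each row, row after row: the shift along the world's x, y, z in mm, then the turn, a rotation vector about the world's x, y, z in rad, then the opening in per cent of the stroke, from 0 (shut) to 100 (fully open). A call has 1 to 8 rows; each row is the pose to reach, as a shift and turn from the pose commanded when the call began; what a row does not reach only later rows make up. A row lasts 1/12 s, in which the tool goes at most 41.7 mm and 7.16 degrees, less where a joint would pass 70% of its speed; a pose out of reach is approached as far as the arm can. A call with a gripper value outside its range is refused whole. The fingers move at their own pace and stop on an object; the grip force is fixed at half the most. Time passes only in rows, so rows that repeat a pose let the fingers close. It gives the time, the measured TCP pose, the force, the opening and the grip force at its end, in the units of the state.
- bot.get_obs(): the state, without advancing time (a new reading comes with each control period).
- bot.camera(name): name is "scene" or "side" or "wrist"; returns the picture (420x560x3 uint8, blue, green, red); there is no depth.
- bot.camera_info(name): a dict with "intrinsics" (3x3 intrinsics, pixels), "distortion" ([k1, k2, p1, p2, k3] as OpenCV has them; the pictures are not rectified), "camera_from_world" (4x4, takes a point from world to camera coordinates); the wrist camera has in their place "hand_eye" (4x4, takes a point from camera to tool coordinates, whose origin is the TCP and whose axes are the flange's). Camera axes: x right, y down, z forward; pixel columns grow to the right and rows downward; lengths in m; the calibration is good to about 2 mm. A picture is of the moment at which its call begins: read the wrist's pose just before it. camera_info takes no time and is no camera call.
- bot.job_done(): hands the job in; it is judged then, once.
Trained networks look in the newest picture that a camera, given by its name, has taken for a name from the list of things; names that differ only in an ending like _2 or _b are one class to them, and where a whole thing is asked for, a point or a joint stands for the part that bears it (a point fixed in the world has none). Each returns a list of dicts, best first, with "confidence" (0 to 1); they miss things now and then, are a little off and sometimes report something else, mostly with a low value. They report only what shows in the picture. A call takes as long as a camera call. They do not tell look-alikes from the thing itself.
- bot.silhouettes(camera, target): "mask" (420x560 bool, what is visible of it) and "uv" ([column, row] in pixels, amid what is visible of it).
- bot.spot_point(camera, target): "uv" ([column, row] in pixels: a listed point, or the origin of a listed thing).
The state is a dict: "clock": time; "joint_pos": joint angles; "joint_vel": joint speeds; "tau": joint torques, N m; "eef_pos": TCP position; "tool_rot": TCP orientation; "ft_force": force on the tool from outside, world axes, zero at the start; "ft_torque": the same for the moment, N m; "grip_width": finger opening in m; "grasp_force": force on a finger pad.
Only numpy, scipy, OpenCV 4.12 (cv2) and the standard library are available. Lean on these libraries where they do the work, as an engineer would, in place of code of your own. Each camera call takes 0.05 s, during which the arm holds its last target. There are 200 camera calls.

TASK

With the fingertips, push the drawer of the blue curing unit that holds the amber printed dental arch fully home, then press the green start button above that drawer all the way down and let it go. Leave the other drawer, with the white plaster cast, open as it is with its button unpressed, do not lift or tip the dental pieces, and leave everything else where it stands.

Things in the scene. Friction and masses are not known exactly. Their poses are not given: they have to be found in the camera images.
- unit: Blue two-chamber light-curing unit fixed to the bench, 220 deep (x) x 340 wide (y) x 95 mm high. Origin: centre of its underside; x points from front to back (the pushing direction), y to the left, z up. Closed drawer panels are flush with its front face, 110 mm before the origin; the black grips stand 29 mm further out. Drawer centre lines: y = +83 (left) and -83 mm (right).
- drawer_left (a joint): How far the left drawer (on the unit's +y side) is pulled out, in m: 0 fully home against a hard stop, 0.13 at most; it starts 0.08 to 0.11 open and slides along the unit's x. Sliding friction about 1.5 N plus 5 N per m/s; it stays where it is left. Its tray is 148 mm wide, 45 mm high, with its floor 14 mm above the bench.
- drawer_right (a joint): The same for the right drawer (the unit's -y side).
- drawer_left_front (a point): Centre of the face, towards the robot, of the left drawer's black grip, 63 mm above the bench: push here. The grip is a solid bar 100 mm wide, 26 mm high (50 to 76 mm above the bench), standing 29 mm out from the drawer's white front panel (154 mm wide, 10 to 81 mm above the bench, 10 mm thick). It moves with the drawer.
- drawer_right_front (a point): The same point on the right drawer's grip.
- button_left_top (a point): Centre of the top face of the left drawer's green round start button (28 mm across, in a black housing on top of the unit, 40 mm behind the unit's front face, about 117 mm above the bench).
- button_right_top (a point): The same for the right drawer's start button.
- button_left (a joint): Travel of the left button, in m: 0 up, 0.006 fully down (about 4 N), springs back; pressed straight down.
- button_right (a joint): The same for the right button.
- print: Amber printed dental arch, an open horseshoe about 45 x 52 x 21 mm, 30 g, lying loose in one of the two drawers. Origin: middle of its underside.
- cast: White plaster dental cast, a solid base with a row of teeth, 50 x 52 x 27 mm, 60 g, lying loose in the other drawer. Origin: middle of its underside.
- jar: Small jar with a blue cap, 44 mm across, 70 mm high, standing on the rear middle of the unit's top. Origin: centre of its underside. Bystander.
- bottle: White bottle with a red cap, 54 mm across, 150 mm high, standing on the bench left of the unit. Origin: centre of its underside. Bystander.
- spatula: Spatula with a wooden handle, 280 mm long, 65 mm wide at the steel blade, lying on the bench right of the unit, handle towards the robot. Origin: mid-length, at bench height; x towards the blade. Bystander.
- bowl: Green mixing bowl, 110 mm across, 60 mm high, on the bench at the far left. Origin: centre of its underside. Bystander.
- spare: Cream dental arch like the amber one, on the bench at the far right on a sheet of paper. Origin: middle of its underside. Bystander.
Things that resemble listed ones, but are neither listed nor needed, are in the scene too. Leave any purple or turquoise look-alike of the cast alone.

How it is judged:
On the way, in this order (a step that is already met when the one before it is completed fails the run):
1. the drawer with the amber arch is pushed home (within 4 mm) (((y of print in the frame of unit above 0 m and value of joint drawer_left below 0.004 m) or (not (y of print in the frame of unit above 0 m) and value of joint drawer_right below 0.004 m))), for 0.2 s.
2. with that drawer home, the button above it is pressed at least 4 mm down (((y of print in the frame of unit above 0 m and (value of joint drawer_left below 0.004 m and value of joint button_left above 0.004 m)) or (not (y of print in the frame of unit above 0 m) and (value of joint drawer_right below 0.004 m and value of joint button_right above 0.004 m)))), for 0.05 s.
At the end, for the whole second after the job is handed in: The drawer with the amber arch is within 4 mm of fully home, the other drawer within 12 mm of where it started, both buttons up, both dental pieces flat on their drawer floors and at rest, bystanders within 30 mm of where they stood (((y of print in the frame of unit above 0 m and (value of joint drawer_left below 0.004 m and distance of drawer_right_front from where it was at the start of the episode below 0.012 m)) or (not (y of print in the frame of unit above 0 m) and (value of joint drawer_right below 0.004 m and distance of drawer_left_front from where it was at the start of the episode below 0.012 m))) and value of joint each of button_left, button_right below 0.002 m and z of each of print, cast in the frame of unit below 0.022 m and angle between each of print, cast's own z axis and vertical below 0.3 rad and linear speed of each of print, cast below 0.02 m/s and distance of each of jar, bottle, spatula, bowl, spare from where it was at the start of the episode below 0.03 m); the robot touches nothing.
It fails at once if the other drawer (with the cast) is moved by more than 15 mm ((y of print in the frame of unit above 0 m and distance of drawer_right_front from where it was at the start of the episode above 0.015 m) or (not (y of print in the frame of unit above 0 m) and distance of drawer_left_front from where it was at the start of the episode above 0.015 m)).
It fails at once if the other drawer's button is pressed by more than 3 mm ((y of print in the frame of unit above 0 m and value of joint button_right above 0.003 m) or (not (y of print in the frame of unit above 0 m) and value of joint button_left above 0.003 m)).
It fails at once if the start button of the arch's drawer is pressed by more than 3 mm while that drawer is not home (over 6 mm open) ((y of print in the frame of unit above 0 m and (value of joint button_left above 0.003 m and value of joint drawer_left above 0.006 m)) or (not (y of print in the frame of unit above 0 m) and (value of joint button_right above 0.003 m and value of joint drawer_right above 0.006 m))).
It fails at once if a dental piece is lifted off its drawer floor by more than 15 mm or tipped by more than 0.5 rad (z of any of print, cast in the frame of unit above 0.029 m or angle between any of print, cast's own z axis and vertical above 0.5 rad).
It fails at once if a bystander is moved, lifted or carried by more than 30 mm (distance of any of jar, bottle, spatula, bowl, spare from where it was at the start of the episode above 0.03 m).
It also fails if it takes over 38 s, if anything falls off the work surface, if the arm or the gripper's body presses on something with over 40 N, if the wrist force passes 120 N, or if a joint passes its speed limit or range.

## Working session

There is one attempt and no reset: what is moved stays moved. The work goes in short steps, Python scripts to look and compute and a shell command to move; the robot and the scene stay as the last step left them, time stands still between calls to the robot, and variables do not carry over. Pictures are saved under pics/ and viewed, at most 10 in all, crops included, and the job is handed in when it is done.

```bash
mkdir -p pics; cat > h.py <<'E'
import numpy as np, cv2
from workcell import bot
def ray(cam,uv):
    i=bot.camera_info(cam);K=np.array(i["intrinsics"]);D=np.array(i["distortion"])
    n=cv2.undistortPoints(np.array([[uv]],float),K,D)[0,0]
    T=np.array(i["camera_from_world"]);R=T[:3,:3];c=-R.T@T[:3,3]
    return c,R.T@np.array([n[0],n[1],1])
def at_z(cam,uv,z):
    c,d=ray(cam,uv);return c+d*(z-c[2])/d[2]
def tri(u1,u2):
    c1,d1=ray("scene",u1);c2,d2=ray("side",u2)
    s=np.linalg.lstsq(np.c_[d1,-d2],c2-c1,rcond=None)[0]
    p,q=c1+s[0]*d1,c2+s[1]*d2
    return (p+q)/2,np.linalg.norm(p-q)
E
python3 - <<'E'
from h import *
Z={"unit":0,"drawer_left_front":.063,"drawer_right_front":.063,"button_left_top":.117,"button_right_top":.117,"print":.014,"cast":.014,"jar":.095}
for cam in("scene","side"):
    im=bot.camera(cam);cv2.imwrite(f"pics/{cam}0.png",im)
    for n,z in Z.items():
        for r in bot.spot_point(cam,n)[:2]:
            print(cam,n,round(r["confidence"],2),np.round(r["uv"],1),np.round(at_z(cam,r["uv"],z),4))
print(bot.get_obs())
E
```

```text
scene unit 0.91 [253.3 227.5] [ 0.6885 -0.0717  0.    ]
scene unit 0.27 [307.5 266.4] [0.662  0.1687 0.    ]
scene drawer_left_front 0.63 [324.4 204.1] [0.4711 0.0607 0.063 ]
scene drawer_right_front 0.88 [293.9 178.4] [ 0.4665 -0.0946  0.063 ]
scene button_left_top 0.6 [282.6 220.1] [0.6472 0.0343 0.117 ]
scene button_right_top 0.5 [255.1 187.2] [ 0.6207 -0.1288  0.117 ]
scene print 0.53 [272.9 190.9] [ 0.535  -0.1339  0.014 ]
scene cast 0.69 [299.3 221.4] [0.5609 0.0288 0.014 ]
scene cast 0.68 [362.6 217.6] [0.3885 0.1731 0.014 ]
scene jar 0.64 [229.7 227.2] [ 0.7811 -0.0767  0.095 ]
side unit 0.64 [253.4 221.4] [ 0.7086 -0.0637  0.    ]
side drawer_left_front 0.65 [312.3 233.1] [0.4664 0.047  0.063 ]
side drawer_right_front 0.63 [322.6 211. ] [ 0.4507 -0.0968  0.063 ]
side drawer_right_front 0.62 [280.9 187.4] [ 0.6389 -0.2334  0.063 ]
side button_left_top 0.47 [261.7 210.2] [0.6484 0.0262 0.117 ]
side button_right_top 0.38 [280.5 188. ] [ 0.6187 -0.1372  0.117 ]
side print 0.41 [253.1 221.5] [ 0.7034 -0.0435  0.014 ]
side print 0.39 [297.9 216.2] [ 0.5456 -0.1151  0.014 ]
side ca
[... 158 characters left out ...]
': 0.9, 'joint_pos': array([-9.74163363e-06,  2.40581041e-01,  5.00215676e-03,  1.33520914e+00,
        2.16924736e-05,  1.57078025e+00]), 'joint_vel': array([ 0.0015655 ,  0.00010002,  0.00212027,  0.00115863, -0.00264575,
        0.00041439]), 'tau': array([-5.83510391e-04, -3.72195983e+01,  2.52693808e+01,  9.75013209e-04,
       -5.12508137e-06, -3.32126092e-06]), 'eef_pos': array([4.99996818e-01, 1.23564551e-06, 2.53316768e-01]), 'tool_rot': array([ 7.07104542e-01,  7.07109020e-01,  1.06045147e-05, -4.73430469e-06]), 'ft_force': array([0.37371616, 0.59665495, 0.4355957 ]), 'ft_torque': array([-0.01237597,  0.01393985,  0.02961312]), 'grasp_force': 0.0, 'grip_width': 0.08551993767686876}
```

View pics/scene0.png

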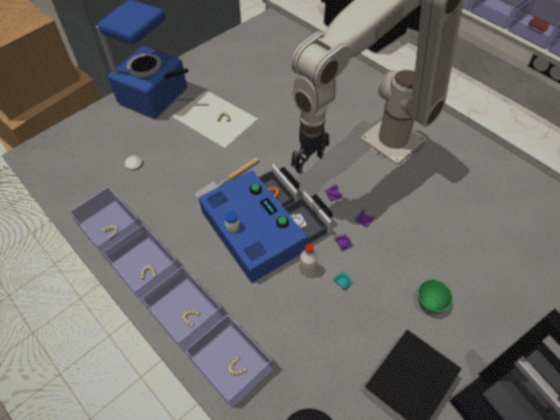

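View pics/side0.png

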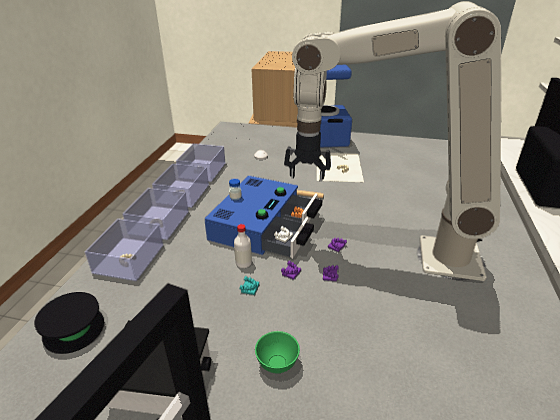

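The amber arch is in the right (-y) drawer: scene (273,191), side (298,216). The cast is in the left drawer at scene (299,221). The buttons give a unit yaw of about -0.166 rad. I'll move to stand-off above and before the right grip, then refine with the wrist camera.

```bash
python3 -m inch '[-30,-25,0,0,0,-0.08,0, -60,-50,0,0,0,-0.166,0, -90,-75,0,0,0,-0.166,0, -110,-85,0,0,0,-0.166,0, -110,-85,0,0,0,-0.166,0, -110,-85,0,0,0,-0.166,0]'
cat >> h.py <<'E'
from scipy.spatial.transform import Rotation as Ro
def wat_z(o,uv,z):
    i=bot.camera_info("wrist");H=np.array(i["hand_eye"])
    n=cv2.undistortPoints(np.array([[uv]],float),np.array(i["intrinsics"]),np.array(i["distortion"]))[0,0]
    R=Ro.from_quat(o["tool_rot"]).as_matrix()
    c=R@H[:3,3]+o["eef_pos"];d=R@H[:3,:3]@np.array([n[0],n[1],1])
    return c+d*(z-c[2])/d[2]
E
python3 - <<'E'
from h import *
Z={"drawer_left_front":.063,"drawer_right_front":.063,"button_left_top":.117,"button_right_top":.117,"print":.014,"cast":.014}
for cam in("wrist","scene","side"):
    o=bot.get_obs();cv2.imwrite(f"pics/{cam}1.png",bot.camera(cam))
    for n,z in Z.items():
        for r in bot.spot_point(cam,n)[:2]:
            p=wat_z(o,r["uv"],z) if cam=="wrist" else at_z(cam,r["uv"],z)
            print(cam,n,round(r["confidence"],2),np.round(r["uv"],1),np.round(p,4))
print(o["eef_pos"],o["clock"])
E
```

```text
clock: 1.4
eef_pos: [0.3895, -0.0855, 0.2538]
tool_rot: [0.764, 0.645, 0.001, 0.0]
ft_force: [-0.5, 0.2, 0.3]
grip_width: 0.0124
grasp_force: 0.0
wrist drawer_right_front 0.87 [372.9 202.6] [ 0.4692 -0.1094  0.063 ]
wrist print 0.77 [438.6 191.9] [ 0.5469 -0.125   0.014 ]
wrist cast 0.67 [252.8  70. ] [0.3835 0.0187 0.014 ]
wrist cast 0.63 [457.3  27.7] [0.5719 0.0256 0.014 ]
scene drawer_left_front 0.69 [325.4 203.9] [0.468  0.0625 0.063 ]
scene drawer_left_front 0.55 [233.5 180.4] [ 0.6296 -0.2395  0.063 ]
scene drawer_right_front 0.78 [291.  176.5] [ 0.4679 -0.1082  0.063 ]
scene drawer_right_front 0.55 [323.3 203.5] [0.472  0.0562 0.063 ]
scene button_left_top 0.45 [281.4 220.4] [0.6508 0.0324 0.117 ]
scene button_left_top 0.19 [232.  180.5] [ 0.6585 -0.2063  0.117 ]
scene button_right_top 0.56 [258.  184.2] [ 0.6048 -0.1316  0.117 ]
scene print 0.44 [273.5 193.1] [ 0.5404 -0.125   0.014 ]
scene cast 0.6 [333.3 193.6] [0.3845 0.0289 0.014 ]
scene cast 0.59 [361.8 219.4] [0.3964 0.1761 0.014 ]
side drawer_left_front 0.8 [309.7 237.5] [0.471  0.0734 0.063 ]
side drawer_right_front 0.73 [320.5 210.6] [ 0.4586 -0.0978  0.063 ]
side button_left_top 0.52 [264.5 211.1] [0.6375 0.0296 0.117 ]
side button_right_top 0.44 [279.7 186.7] [ 0.6239 -0.1462  0.117 ]
side print 0.53 [296.9 215.6] [ 0.5502 -0.1183  0.014 ]
side cast 0.75 [248.4 284.8] [0.6239 0.2866 0.014 ]
side cast 0.74 [336.3 245.7] [0.3825 0.0353 0.014 ]
[ 0.39005176 -0.08492521  0.2532529 ] 2.1
```

View pics/wrist1.png

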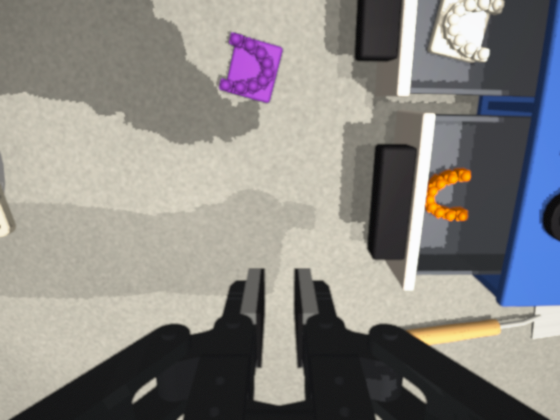

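```bash
python3 - <<'E'
from h import *
o=bot.get_obs()
for a,b,z in[((434,115),(414,289),.081),((376,146),(370,258),.076),((416,147),(405,259),.076),((411,0),(398,95),.081)]:
    p,q=wat_z(o,a,z),wat_z(o,b,z);d=p-q
    print(p.round(4),q.round(4),((p+q)/2).round(4),"yaw",np.arctan2(-d[0],d[1]).round(3),np.linalg.norm(d).round(4))
print(o["joint_pos"].round(3))
E
```

```text
[ 0.5192 -0.0403  0.081 ] [ 0.4952 -0.1889  0.081 ] [ 0.5072 -0.1146  0.081 ] yaw -0.16 0.1505
[ 0.4734 -0.0579  0.076 ] [ 0.4597 -0.1544  0.076 ] [ 0.4665 -0.1061  0.076 ] yaw -0.141 0.0975
[ 0.5053 -0.0638  0.076 ] [ 0.4903 -0.1606  0.076 ] [ 0.4978 -0.1122  0.076 ] yaw -0.154 0.098
[0.5075 0.0433 0.081 ] [ 0.4925 -0.0212  0.081 ] [0.5   0.011 0.081] yaw -0.23 0.0662
[-0.215  0.04  -0.231  1.299  0.     1.522]
```

```bash
python3 -m inch '[0,-5,-40,0,0,0,0, 0,-10,-80,0,0,0,0, 0,-10,-120,0,0,0,0, 0,-10,-155,0,0,0,0, 0,-10,-178,0,0,0,0, 0,-10,-178,0,0,0,0]'
python3 -m inch '[15,-2,0,0,0,0,0, 30,-5,0,0,0,0,0, 40,-6,0,0,0,0,0, 48,-8,0,0,0,0,0, 54,-9,0,0,0,0,0, 60,-10,0,0,0,0,0, 66,-11,0,0,0,0,0, 72,-12,0,0,0,0,0]'
```

```text
clock: 2.95
eef_pos: [0.3859, -0.0941, 0.0712]
tool_rot: [0.763, 0.646, -0.003, -0.004]
ft_force: [-0.9, 0.0, -0.3]
grip_width: -0.0002
grasp_force: 0.0
clock: 3.62
eef_pos: [0.4615, -0.1069, 0.0753]
tool_rot: [0.763, 0.646, -0.001, -0.001]
ft_force: [-2.2, -0.3, 1.1]
grip_width: -0.0
grasp_force: 1.0
```

```bash
python3 -m inch '[8,-1,0,0,0,0,0, 16,-3,0,0,0,0,0, 24,-4,0,0,0,0,0, 32,-5,0,0,0,0,0, 40,-6,0,0,0,0,0, 48,-8,0,0,0,0,0, 56,-9,0,0,0,0,0, 60,-10,0,0,0,0,0]'
python3 - <<'E'
from h import *
for cam in("wrist","scene"):
    o=bot.get_obs();cv2.imwrite(f"pics/{cam}2.png",bot.camera(cam))
    for n,z in (("button_right_top",.117),("button_left_top",.117),("drawer_right_front",.063),("drawer_left_front",.063)):
        for r in bot.spot_point(cam,n)[:2]:
            p=wat_z(o,r["uv"],z) if cam=="wrist" else at_z(cam,r["uv"],z)
            print(cam,n,round(r["confidence"],2),np.round(r["uv"],1),np.round(p,4))
print(o["eef_pos"],o["ft_force"])
E
```

```text
clock: 4.28
eef_pos: [0.5235, -0.1171, 0.0752]
tool_rot: [0.763, 0.646, 0.0, 0.0]
ft_force: [-1.4, 0.7, -0.6]
grip_width: -0.0002
grasp_force: 0.9
wrist drawer_right_front 0.73 [313.  297.4] [ 0.5374 -0.1193  0.063 ]
scene button_right_top 0.52 [272.4 185.5] [ 0.5731 -0.093   0.117 ]
scene button_right_top 0.44 [230.9 179.2] [ 0.6575 -0.2134  0.117 ]
scene button_left_top 0.38 [280.5 218.2] [0.6469 0.0241 0.117 ]
scene button_left_top 0.3 [227.9 227.5] [ 0.7938 -0.0674  0.117 ]
scene drawer_right_front 0.76 [274.8 183.9] [ 0.5336 -0.1241  0.063 ]
scene drawer_left_front 0.63 [326.7 202.5] [0.4603 0.0615 0.063 ]
[ 0.52229682 -0.11699185  0.07548249] [ 1.283839   -0.29202783  0.34484505]
```

View pics/wrist2.png

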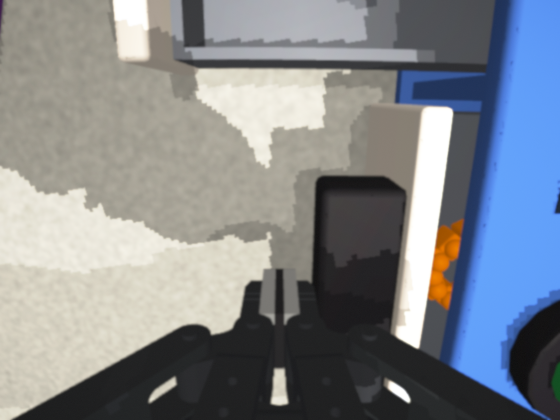

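```bash
python3 -m inch '[4,-1,0,0,0,0,0, 8,-1,0,0,0,0,0, 12,-2,0,0,0,0,0, 15,-2,0,0,0,0,0, 17,-3,0,0,0,0,0, 17,-3,0,0,0,0,0]'
python3 -m inch '[2,0,0,0,0,0,0, 4,-1,0,0,0,0,0, 4,-1,0,0,0,0,0]'
python3 -m inch '[2,0,0,0,0,0,0, 4,-1,0,0,0,0,0, 4,-1,0,0,0,0,0]'
```

```text
clock: 5.28
eef_pos: [0.5387, -0.1196, 0.0751]
tool_rot: [0.763, 0.646, -0.0, -0.001]
ft_force: [-3.6, 0.9, 0.7]
grip_width: -0.0001
grasp_force: 1.5
clock: 5.53
eef_pos: [0.5389, -0.1197, 0.0749]
tool_rot: [0.763, 0.646, -0.002, -0.004]
ft_force: [-12.3, 4.0, 8.9]
grip_width: 0.0001
grasp_force: 6.3
clock: 5.78
eef_pos: [0.5391, -0.1198, 0.0747]
tool_rot: [0.763, 0.646, -0.005, -0.007]
ft_force: [-21.3, 6.1, 16.7]
grip_width: -0.0002
grasp_force: 11.3
```

```bash
python3 -m inch '[-15,2,0,0,0,0,0, -35,6,0,0,0,0,0, -50,8,30,0,0,0,0, -50,8,70,0,0,0,0, -50,8,110,0,0,0,0, -30,5,140,0,0,0,0, -5,0,140,0,0,0,0, -5,0,140,0,0,0,0]'
python3 - <<'E'
from h import *
for cam in("wrist","scene","side"):
    o=bot.get_obs();cv2.imwrite(f"pics/{cam}3.png",bot.camera(cam))
    for n,z in (("button_right_top",.117),("drawer_right_front",.063),("drawer_left_front",.063)):
        for r in bot.spot_point(cam,n)[:2]:
            p=wat_z(o,r["uv"],z) if cam=="wrist" else at_z(cam,r["uv"],z)
            print(cam,n,round(r["confidence"],2),np.round(r["uv"],1),np.round(p,4))
print(o["eef_pos"],o["ft_force"])
E
```

```text
clock: 6.45
eef_pos: [0.5481, -0.1232, 0.2185]
tool_rot: [0.763, 0.646, 0.004, 0.005]
ft_force: [1.7, 0.2, -0.4]
grip_width: 0.0002
grasp_force: 0.0
wrist button_right_top 0.68 [390.4 225.1] [ 0.6197 -0.1355  0.117 ]
wrist drawer_right_front 0.82 [281.9 200.9] [ 0.5525 -0.1231  0.063 ]
scene button_right_top 0.58 [257.1 184.4] [ 0.6076 -0.1331  0.117 ]
scene button_right_top 0.19 [278.4 218.3] [0.6521 0.0197 0.117 ]
scene drawer_right_front 0.69 [270.9 188.1] [ 0.5567 -0.1199  0.063 ]
scene drawer_left_front 0.98 [323.6 205.2] [0.4765 0.0619 0.063 ]
side button_right_top 0.47 [283.9 187.4] [ 0.6072 -0.1444  0.117 ]
side drawer_right_front 0.58 [300.8 206.6] [ 0.5345 -0.109   0.063 ]
side drawer_left_front 0.83 [310.9 235. ] [0.4693 0.0587 0.063 ]
[ 0.54120148 -0.12182848  0.21476636] [-0.25792014  0.46503713 -0.15074338]
```

View pics/wrist3.png

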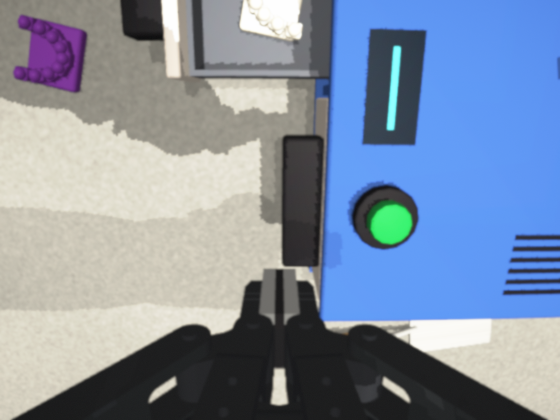

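The drawer front is flush with the unit and the other drawer hasn't moved. The button centre is at wrist pixel (390,224), about (0.620, -0.134).

```bash
python3 -m inch '[35,-5,0,0,0,0,0, 65,-10,0,0,0,0,0, 79,-12,-20,0,0,0,0, 79,-12,-45,0,0,0,0, 79,-12,-63,0,0,0,0, 79,-12,-63,0,0,0,0, 79,-12,-63,0,0,0,0]'
python3 - <<'E'
from h import *
o=bot.get_obs();cv2.imwrite("pics/wrist4.png",bot.camera("wrist"));print(o["eef_pos"],o["ft_force"])
E
```

```text
clock: 7.63
eef_pos: [0.62, -0.1338, 0.1511]
tool_rot: [0.763, 0.646, -0.001, -0.001]
ft_force: [-0.5, -0.9, -0.2]
grip_width: 0.0001
grasp_force: 0.0
[ 0.62000893 -0.13378516  0.15111814] [-0.51339565 -0.94872413 -0.24063947]
```

View pics/wrist4.png

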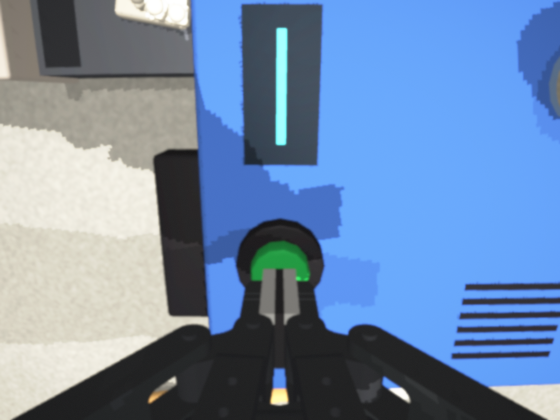

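The shut tips are centred over the green button at (279,265). Next I press down in small steps.

```bash
python3 -m inch '[0,0,-6,0,0,0,0, 0,0,-12,0,0,0,0, 0,0,-15,0,0,0,0, 0,0,-17,0,0,0,0, 0,0,-17,0,0,0,0]'
python3 -m inch '[0,0,-2,0,0,0,0, 0,0,-3,0,0,0,0, 0,0,-3,0,0,0,0]'
```

```text
clock: 8.1
eef_pos: [0.6214, -0.1341, 0.1358]
tool_rot: [0.763, 0.646, 0.0, 0.001]
ft_force: [0.7, -0.2, 2.2]
grip_width: 0.0
grasp_force: 1.3
clock: 8.35
eef_pos: [0.6214, -0.1341, 0.1332]
tool_rot: [0.763, 0.646, 0.0, 0.001]
ft_force: [1.1, -0.6, 3.1]
grip_width: 0.0001
grasp_force: 1.9
```

```bash
python3 -m inch '[0,0,-2,0,0,0,0, 0,0,-4,0,0,0,0, 0,0,-4,0,0,0,0, 0,0,-4,0,0,0,0]'
```

```text
clock: 8.68
eef_pos: [0.6215, -0.1341, 0.1328]
tool_rot: [0.763, 0.646, 0.001, 0.002]
ft_force: [-6.6, 1.3, 19.9]
grip_width: 0.0002
grasp_force: 9.8
```

The button is on its bottom stop, with force jumping from 3 to 20 N. Now I release and lift clear.

```bash
python3 -m inch '[0,0,15,0,0,0,0, 0,0,45,0,0,0,0, 0,0,80,0,0,0,0, -40,6,100,0,0,0,0, -78,12,100,0,0,0,0, -78,12,100,0,0,0,0, -78,12,100,0,0,0,0, -78,12,100,0,0,0,0]'
python3 - <<'E'
from h import *
o=bot.get_obs();cv2.imwrite("pics/wrist5.png",bot.camera("wrist"));print(o["eef_pos"],o["ft_force"])
cv2.imwrite("pics/scene5.png",cv2.resize(bot.camera("scene")[130:300,170:390],None,fx=3,fy=3))
E
```

```text
clock: 9.35
eef_pos: [0.5429, -0.122, 0.2283]
tool_rot: [0.763, 0.646, 0.0, 0.0]
ft_force: [-0.1, -0.8, 0.2]
grip_width: 0.0003
grasp_force: 0.0
[ 0.54289729 -0.12199598  0.22831309] [-0.11314745 -0.77652913  0.21610297]
```

View pics/wrist5.png

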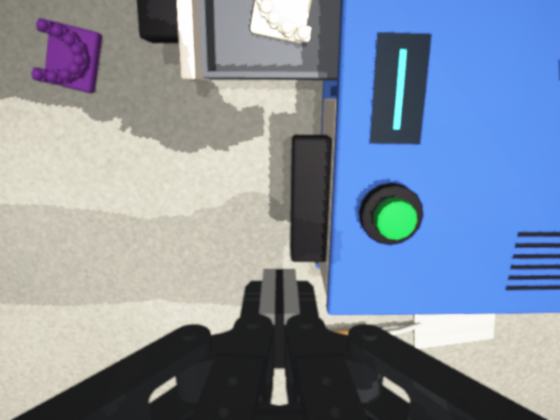

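View pics/scene5.png

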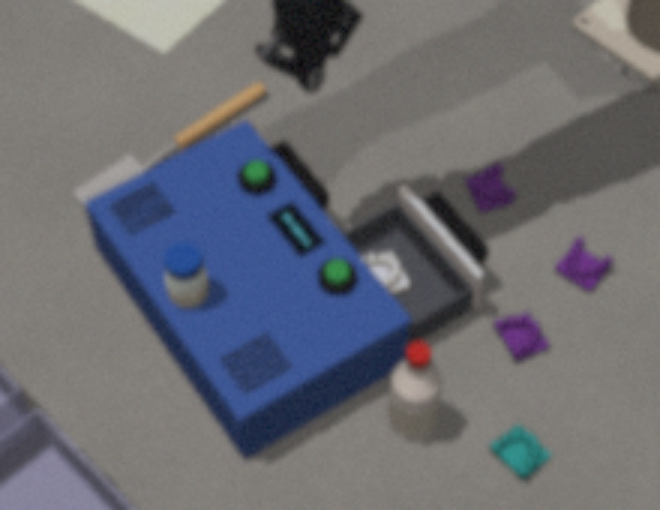

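The button is back up, the drawer is flush (grip to button measures 68 mm against 69 mm nominal), and the other drawer and the bystanders are in place.

```bash
python3 -c "
from workcell import bot
print(bot.job_done())"
```

```text
the job is handed in; nothing more can be done
None
```

I pushed the amber arch's drawer (the right one) home to its hard stop, pressed its start button fully down and released it, left the cast's drawer open and everything else in place, and handed the job in; no verdict was returned.

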